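# Pack copper busbars in layers on spacer sticks and lay the retaining bar

### The job

Three copper busbars already lie in the packing cradle as its bottom layer: lay two of the grey spacer sticks across them, one straight above each of the cradle's two wooden bearers, then lay every loose copper busbar flat on those sticks, the same way round and just as centred as the bars below, spread out so that the next sticks will lie level. Then lay the other two sticks across these busbars, straight above the first two, and last lay the steel retaining bar across the two end posts, down in their saddles and centred. Leave the bottom layer in its place and the tub, screwdriver and jar alone; if something gets knocked out of place, put it right.

Things in the scene. Friction and masses are not known exactly. Their poses are not given: they have to be found in the camera images.
- cradle: Fixed packing cradle, yawed up to 0.15 rad. Origin: centre of its underside; z up. Plywood base 212 (x) x 260 (y) x 18 mm, with two wooden bearers along x, 190 x 20 mm, tops at z = 30, at y = +40 and -40. Busbars lie along its y, sticks along its x. Heights of undersides: bottom busbars 30, lower sticks 40, second busbars 52, upper sticks 62, retaining bar 78.
- low_seat_a (a point): On the cradle at (0, 40, 46) mm: where the centre of one lower stick belongs when it lies in place. Four grey corner stakes, 8 (x) x 10 (y) mm, top at z = 78, stand on the cradle at x = +-100, y = +-67 mm and keep the busbars from sliding off sideways.
- low_seat_b (a point): On the cradle at (0, -40, 46) mm: the same for the other lower stick.
- up_seat_a (a point): On the cradle at (0, 40, 68) mm: where the centre of one upper stick belongs when it lies in place.
- up_seat_b (a point): On the cradle at (0, -40, 68) mm: the same for the other upper stick.
- saddle_mid (a point): On the cradle at (0, 0, 78) mm, midway between the saddle floors: where the centre of the retaining bar's underside belongs. Grey end posts 50 (x) x 20 (y) mm stand at y = +115 and -115, saddle floor at z = 78; two cheeks up to z = 100 leave a saddle 30 mm wide in x, centred on x = 0, open along y.
- low1: Copper busbar 150 x 20 x 10 mm (length x width x thickness), 0.27 kg. Origin: centre of its underside; x along its length. It lies in the cradle across the bearers: the bottom layer (three, about 60 mm apart); it stays there, loose.
- low2: Copper busbar 150 x 20 x 10 mm (length x width x thickness), 0.27 kg. Origin: centre of its underside; x along its length. It lies in the cradle across the bearers: the bottom layer (three, about 60 mm apart); it stays there, loose.
- low3: Copper busbar 150 x 20 x 10 mm (length x width x thickness), 0.27 kg. Origin: centre of its underside; x along its length. It lies in the cradle across the bearers: the bottom layer (three, about 60 mm apart); it stays there, loose.
- bar1: Copper busbar 150 x 20 x 10 mm (length x width x thickness), 0.27 kg. Origin: centre of its underside; x along its length. To be laid in the second layer. Starts on a 3 mm black mat left or right of the cradle, 50 mm from the next, between ribs 8 mm high that stand only near its ends, 40 mm off the middle. Two to four of bar1 to bar4 are there, the rest absent (None).
- bar2: Copper busbar 150 x 20 x 10 mm (length x width x thickness), 0.27 kg. Origin: centre of its underside; x along its length. To be laid in the second layer. Starts on a 3 mm black mat left or right of the cradle, 50 mm from the next, between ribs 8 mm high that stand only near its ends, 40 mm off the middle. Two to four of bar1 to bar4 are there, the rest absent (None).
- bar3: Copper busbar 150 x 20 x 10 mm (length x width x thickness), 0.27 kg. Origin: centre of its underside; x along its length. To be laid in the second layer. Starts on a 3 mm black mat left or right of the cradle, 50 mm from the next, between ribs 8 mm high that stand only near its ends, 40 mm off the middle. Two to four of bar1 to bar4 are there, the rest absent (None).
- bar4: Copper busbar 150 x 20 x 10 mm (length x width x thickness), 0.27 kg. Origin: centre of its underside; x along its length. To be laid in the second layer. Starts on a 3 mm black mat left or right of the cradle, 50 mm from the next, between ribs 8 mm high that stand only near its ends, 40 mm off the middle. Two to four of bar1 to bar4 are there, the rest absent (None).
- stick1: Grey plastic spacer stick 180 x 12 x 12 mm, 36 g. Origin: its centre, 6 mm above its underside; x along its length. Any of its four long faces may be up. All four are alike and interchangeable; they start side by side about 41 mm apart on the other black mat (3 mm).
- stick2: Grey plastic spacer stick 180 x 12 x 12 mm, 36 g. Origin: its centre, 6 mm above its underside; x along its length. Any of its four long faces may be up. All four are alike and interchangeable; they start side by side about 41 mm apart on the other black mat (3 mm).
- stick3: Grey plastic spacer stick 180 x 12 x 12 mm, 36 g. Origin: its centre, 6 mm above its underside; x along its length. Any of its four long faces may be up. All four are alike and interchangeable; they start side by side about 41 mm apart on the other black mat (3 mm).
- stick4: Grey plastic spacer stick 180 x 12 x 12 mm, 36 g. Origin: its centre, 6 mm above its underside; x along its length. Any of its four long faces may be up. All four are alike and interchangeable; they start side by side about 41 mm apart on the other black mat (3 mm).
- retainer: Steel retaining bar 260 x 20 x 12 mm (length x width x height), 0.42 kg. Origin: centre of its underside; x along its length, z up. Starts on the same mat as the sticks, next to the last of them, about 45 mm off, between low ribs (8 mm high) near its ends.
- tub: White tub of connectors 80 x 120 x 45 mm beyond the cradle; origin centre of its underside. Leave alone.
- driver: Screwdriver lying beyond the cradle. Leave alone.
- jar: Jar 60 mm across, 80 mm high, beyond the cradle; origin centre of its underside. Leave alone.

How it is judged:
By the outcome, as a careful person would: the job done as asked, in the order asked, and still so for the second after the job is handed in, with the robot touching nothing.
Of bar1, bar2, bar3, bar4 only 2 to 4 are there at a start; the rules pass over those that are not, and their reading is None.
At some moment in a run one of retainer, bar1, bar2, bar3, bar4 may be knocked a few centimetres aside while the robot is not near it.
It also fails if it takes over 210 s, if anything falls off the work surface, if the arm or the gripper's body presses on something with over 40 N, if the wrist force passes 120 N, or if a joint passes its speed limit or range.

### The arm

A 6-joint arm with a two-finger parallel gripper is mounted at the origin on the work surface. World frame = base frame: x ahead of the robot, y to its left, z up, the work surface at z = 0. Lengths are in mm, angles in rad, forces in N, time in s.
With the tool pointing down it reaches from about 325 to 875 mm from the base axis. Payload 4.4 kg.
Tool frame: the origin (TCP) lies on the centre line of the jaws, within the pads' length; the fingertips stand ahead of it and the grasp point (between the pads) lies 6 mm ahead of it (ctrl.tcp_to_tips is the z of the fingertips in the tool frame, in mm); z points along the fingers, y is the line along which they close (so a half turn about z gives the same grasp; the last joint's range is limited). The gripper opens to 85 mm and grips with 20 to 120 N. Pads are 22 mm wide; open, the fingers measure 114 mm over their backs; the gripper's body (76 mm by 85 mm) begins 54 mm behind the grasp point. The pads swing forward as they close: fully open they stand 13 mm farther back than shut.
Start: joints at [1.177, 0.207, 1.542, -0, 1.393, -0.15], TCP at [138.81, 557.996, 256.282] pointing down, gripper open.
Joint ranges: [-2.73, 2.73], [-0.86, 2.22], [0.23, 2.46], [-1.11, 4.25], [0.08, 2.63], [-2.82, 2.82]. Speed limits (rad/s): [2.79, 2.79, 3.14, 3.14, 3.14, 3.14].

### API

Orientations are given as a 3x3 rotation matrix whose columns are the frame's x, y, z axes.
In Python, from plant import ctrl, sensors, optics gives the robot as it stands. Calls block until the motion is done:
- ctrl.move_ptp(position, orientation): joint-space move of the TCP to a pose.
- ctrl.move_l(position, rot=None, vel=150, threshold=None): straight line of the TCP; rot=None keeps the orientation; vel is the mean speed in mm/s. With threshold (N) it stops when the force on the tool has changed by that much, and returns True; else False.
- ctrl.set_joints(angles): joint-space move.
- ctrl.gripper_to(opening, force=None): finger opening in mm; force is the grip in N (None keeps the last); returns when the fingers have stopped.
- ctrl.hold(seconds).
- ctrl.solve_ik(position, orientation): joint angles nearest the present ones, or None.
- sensors.read_state(): the state.
- optics.grab_frame(name): name is "side" or "top" or "wrist"; returns (picture, depth): 400x640x3 uint8, red, green, blue; 400x640 float32, mm along the optical axis (not along the pixel's ray), 0 where there is no reading.
- optics.camera_params(name): a dict with "mtx" (3x3 intrinsics, pixels), "R" (3x3) and "t" (3): a world point X has camera coordinates R X + t; the wrist camera has in their place "T_tool_cam" (4x4, takes a point from camera to tool coordinates, whose origin is the TCP and whose axes are the flange's). Camera axes: x right, y down, z forward; pixel columns grow to the right and rows downward; lengths in mm; the calibration is good to about 2 mm. A picture is of the moment at which its call begins: read the wrist's pose just before it. camera_params takes no time and is no camera call.
A pose or a line that the arm cannot do raises ctrl.MotionError and nothing moves.
- ctrl.finish_job(): hands the job in; it is judged then, once.
The state is a dict: "t": time; "q": joint angles; "qvel": joint speeds; "tau": joint torques, N m; "eef_pos": TCP position; "eef_rot": TCP orientation; "force": force on the tool from outside, world axes, zero at the start; "wrist_torque": the same for the moment, N m; "grip_width": finger opening in mm; "grasp_force": force on a finger pad.
Only numpy, scipy, OpenCV 4.12 (cv2) and the standard library are available. Lean on these libraries where they do the work, as an engineer would, in place of code of your own. Each camera call takes 0.05 s, during which the arm holds its last target. There are 200 camera calls.

## Working session

There is one attempt and no reset: what is moved stays moved. The work goes in short steps, each a Python script; the robot and the scene stay as the last script left them, time stands still between calls to the robot, and variables do not carry over. Pictures are saved under pics/ and viewed, at most 14 in all, crops included, and the job is handed in when it is done.

```bash
ls; mkdir -p pics
python3 - <<'E'
from plant import ctrl,sensors,optics
import cv2,numpy as np
for n in ("top","side"):
    p,d=optics.grab_frame(n); cv2.imwrite(f"pics/{n}0.png",cv2.cvtColor(p,cv2.COLOR_RGB2BGR)); np.save(f"{n}0.npy",d)
    print(n,{k:np.round(v,3).tolist() for k,v in optics.camera_params(n).items()})
print(np.round(optics.camera_params("wrist")["T_tool_cam"],3).tolist(), optics.camera_params("wrist")["mtx"].tolist(), ctrl.tcp_to_tips)
s=sensors.read_state();print(s["t"],s["grip_width"],np.round(s["eef_rot"],3).tolist())
E
```

```text
pics
top {'mtx': [[405.339, 0.0, 322.752], [0.0, 405.339, 193.456], [0.0, 0.0, 1.0]], 'R': [[-0.02, -1.0, -0.001], [-0.998, 0.02, -0.057], [0.057, -0.0, -0.998]], 't': [19.24, 581.617, 1031.232]}
side {'mtx': [[386.371, 0.0, 314.902], [0.0, 386.371, 194.045], [0.0, 0.0, 1.0]], 'R': [[-0.886, -0.463, 0.019], [-0.286, 0.514, -0.809], [0.365, -0.722, -0.588]], 't': [512.165, 245.427, 755.149]}
[[-0.0, -0.949, -0.314, 81.852], [1.0, -0.0, -0.0, 0.689], [-0.0, -0.314, 0.949, -116.791], [0.0, 0.0, 0.0, 1.0]] [[353.7208277054703, 0.0, 317.54298323113835], [0.0, 353.7208277054703, 196.9338613637265], [0.0, 0.0, 1.0]] 25.0
0.1 85.31693199141003 [[-0.97, 0.241, -0.001], [0.241, 0.97, -0.002], [0.0, -0.002, -1.0]]
```

View pics/top0.png

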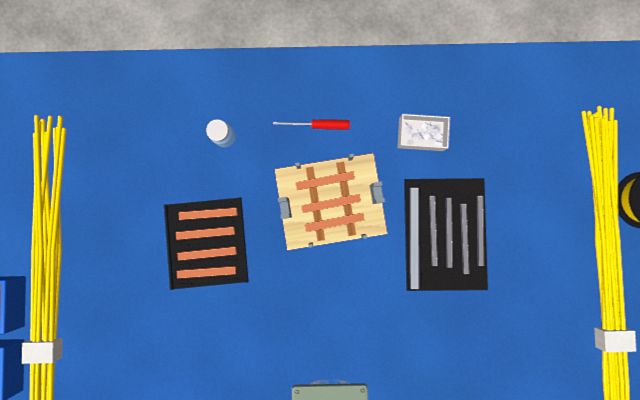

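View pics/side0.png

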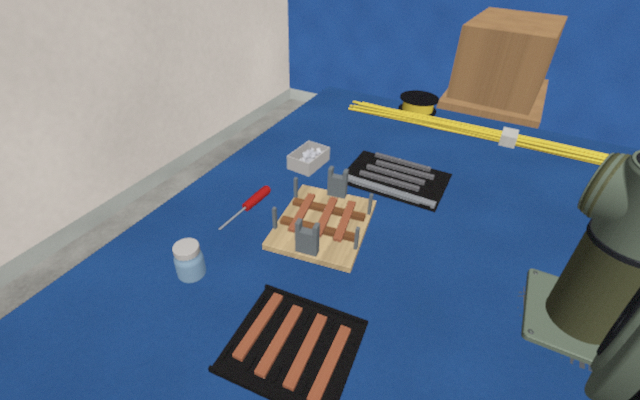

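```bash
cat > h.py <<'E'
from plant import ctrl,sensors,optics
import cv2,numpy as np
def Rz(a): # tool down, tool x at angle a, closing axis y = a-90deg
    c,s=np.cos(a),np.sin(a); return np.array([[c,s,0],[s,-c,0],[0,0,-1.]])
def cloud(n):
    s=sensors.read_state(); p,d=optics.grab_frame(n); c=optics.camera_params(n); K=np.array(c["mtx"])
    v,u=np.mgrid[:400,:640]; P=np.stack([(u-K[0,2])/K[0,0]*d,(v-K[1,2])/K[1,1]*d,d],-1)
    if n=="wrist":
        T=np.array(c["T_tool_cam"]); P=P@T[:3,:3].T+T[:3,3]; P=P@np.array(s["eef_rot"]).T+s["eef_pos"]
    else: P=(P-np.array(c["t"]))@np.array(c["R"])
    P[d==0]=np.nan; return P,p
def save(p,f): cv2.imwrite(f"pics/{f}.png",cv2.cvtColor(p,cv2.COLOR_RGB2BGR))
def copper(p):
    h=cv2.cvtColor(p,cv2.COLOR_RGB2HSV).astype(int); return (h[...,0]<13)&(h[...,1]>100)&(h[...,2]>110)
def grey(p):
    h=cv2.cvtColor(p,cv2.COLOR_RGB2HSV).astype(int); return (h[...,1]<60)&(h[...,2]>70)
def rects(P,m,zlo,zhi,minn=60):
    """components of mask m with height zlo..zhi -> list of (centre xy, z, yaw of long axis in (-pi/2,pi/2], long, short)"""
    m=m&(P[...,2]>zlo)&(P[...,2]<zhi); m=cv2.morphologyEx(m.astype(np.uint8),cv2.MORPH_OPEN,np.ones((2,2)))
    n,l,st,_=cv2.connectedComponentsWithStats(m,connectivity=4); out=[]
    for i in range(1,n):
        if st[i,4]<minn: continue
        q=P[l==i]; (cx,cy),(w,h),a=cv2.minAreaRect(q[:,:2].astype(np.float32)); a=np.radians(a)
        if h>w: w,h,a=h,w,a+np.pi/2
        a=(a+np.pi/2)%np.pi-np.pi/2
        out.append((cx,cy,float(np.median(q[:,2])),a,w,h))
    return out
def show(t,r): 
    for x in r: print(t,np.round(x,1)[:3],round(x[3],3),np.round(x[4:],1))
E
python3 - <<'E'
from h import *
P,p=cloud("top")
show("cu",rects(P,copper(p),5,70,40)); show("gr",rects(P,grey(p),7,115,15))
h=cv2.cvtColor(p,cv2.COLOR_RGB2HSV).astype(int); w=(h[...,0]>14)&(h[...,0]<32)&(h[...,1]>40)&(h[...,2]>100)&(abs(P[...,1])<300)
show("wood",rects(P,w,10,26))
print(np.round(P[193:204,300:345:4,2],1).tolist()[::5])
for a in (0,np.pi/2,-np.pi/2,np.pi,.15):
  print(a,[None if q is None else np.round(q,2).tolist() for q in (ctrl.solve_ik([550,0,260],Rz(a)),ctrl.solve_ik([500,300,100],Rz(a)),ctrl.solve_ik([500,-300,100],Rz(a)))])
E
```

```text
cu [760.3 -17.8  24. ] 1.523 [94.5 19.2]
cu [611.7  -1.2   nan] -1.404 [150.   17.3]
cu [553.9 -15.3   nan] -1.393 [150.9  17.8]
cu [533.6 306.7   nan] -1.513 [149.7  19.9]
cu [505.9 -23.2   nan] -1.394 [150.1  19.4]
cu [483.6 313.3   nan] -1.5 [151.8  20.1]
cu [431.2 309.2   nan] -1.486 [150.1  20.8]
cu [383.6 311.9   nan] -1.437 [153.  13.]
gr [ 737.8 -260.8    nan] 1.493 [135.5  89. ]
gr [739.  263.4   nan] -1.295 [49.5 47.7]
gr [765.6  83.3  13.8] 1.516 [97.6  5.5]
gr [668.6 -66.5  55.3] -1.098 [16.1  5.5]
gr [651.1  66.4  49.5] -0.426 [11.4  6. ]
gr [ 577.2 -133.3   78.9] 0.145 [49.8 37.6]
gr [ 460.2 -226.9    nan] -0.035 [259.4  22.6]
gr [ 477.9 -277.3    nan] 0.004 [178.9  19.1]
gr [ 475.8 -399.5    nan] -0.021 [179.   21.6]
gr [543.7 101.5   nan] 0.174 [49.3 19.6]
gr [ 472.1 -318.    15.2] -0.033 [179.3  19. ]
gr [ 455.8 -358.3    nan] -0.007 [178.7  21.1]
gr [469.7 -96.2   nan] 1.241 [20.1  7.6]
gr [449.7  38.8  71.6] -0.212 [13.8  7.2]
gr [356.8 790.4   nan] 0.079 [26.5  3.5]
gr [ 199.8 -738.3    nan] 1.262 [123.8  53.1]
gr [195.1 733.4  38.2] -1.495 [102.3  64. ]
gr [78.1 
[... 295 characters left out ...]
39.3, 41.4, 39.8], [15.7, 17.4, 17.3, 39.1, 38.4, 39.1, 36.5, 39.0, 43.7, 43.0, 39.6, 41.4]]
0 [[-0.16, 0.15, 1.6, -0.0, 1.39, 1.41], [0.39, 0.39, 1.65, -0.0, 1.1, 1.96], [-0.69, 0.39, 1.65, -0.0, 1.1, 0.88]]
1.5707963267948966 [[-0.16, 0.15, 1.6, -0.0, 1.39, -0.16], [0.39, 0.39, 1.65, -0.0, 1.1, 0.39], [-0.69, 0.39, 1.65, -0.0, 1.1, -0.69]]
-1.5707963267948966 [None, [0.39, 0.39, 1.65, -0.0, 1.1, -2.75], [-0.69, 0.39, 1.65, -0.0, 1.1, 2.45]]
3.141592653589793 [[-0.16, 0.15, 1.6, -0.0, 1.39, -1.73], [0.39, 0.39, 1.65, -0.0, 1.1, -1.18], [-0.69, 0.39, 1.65, -0.0, 1.1, -2.26]]
0.15 [[-0.16, 0.15, 1.6, -0.0, 1.39, 1.26], [0.39, 0.39, 1.65, -0.0, 1.1, 1.81], [-0.69, 0.39, 1.65, -0.0, 1.1, 0.73]]
```

```bash
cat >> h.py <<'E'
def rects(P,m,ztop,lo=4,hi=4,minn=60,O=None):
    """components of mask near height ztop, projected along the rays on that plane; O = camera centre"""
    m=m&(P[...,2]>ztop-lo)&(P[...,2]<ztop+hi); m=cv2.morphologyEx(m.astype(np.uint8),cv2.MORPH_CLOSE,np.ones((3,3)))
    n,l,st,_=cv2.connectedComponentsWithStats(m,connectivity=4); out=[]
    for i in range(1,n):
        if st[i,4]<minn: continue
        q=P[l==i]; q=q[~np.isnan(q[:,2])]; z=np.median(q[:,2])
        q=(O+(q-O)*((ztop-O[2])/(q[:,2]-O[2]))[:,None])[:,:2]
        (cx,cy),(w,h),a=cv2.minAreaRect(q.astype(np.float32)); a=np.radians(a)
        if h>w: w,h,a=h,w,a+np.pi/2
        out.append((cx,cy,float(z),a%np.pi,w,h))
    return out
def camO(n):
    c=optics.camera_params(n)
    if n!="wrist": return -np.array(c["R"]).T@np.array(c["t"])
    s=sensors.read_state(); return np.array(s["eef_rot"])@np.array(c["T_tool_cam"])[:3,3]+s["eef_pos"]
def wood(p):
    h=cv2.cvtColor(p,cv2.COLOR_RGB2HSV).astype(int); return (h[...,0]>8)&(h[...,0]<35)&(h[...,1]>30)&(h[...,2]>80)
E
python3 - <<'E'
from h import *
np.seterr(all='ignore')
for k,(x,y,a) in enumerate([(470,300,np.pi),(530,-15,np.pi),(590,-15,0),(520,-310,0)]):
    ctrl.move_ptp([x,y,300],Rz(a)); ctrl.hold(.3); O=camO("wrist"); P,p=cloud("wrist"); save(p,f"w{k}"); np.savez(f"w{k}.npz",P=P,p=p,O=O)
    print(k,sensors.read_state()["t"])
    if k==0: show("bar",rects(P,copper(p),13,4,4,200,O))
    if k in(1,2):
        show("low",rects(P,copper(p),40,4,5,200,O)); show("base",rects(P,wood(p),18,5,14,3000,O)); show("gr",rects(P,grey(p),100,6,6,30,O));show("stk",rects(P,grey(p),78,5,5,15,O))
    if k==3: show("gr",rects(P,grey(p),15,4,4,200,O))
E
python3 -c "
import cv2,numpy as np
a=[cv2.imread(f'pics/w{k}.png') for k in range(4)]
cv2.imwrite('pics/m.png',cv2.resize(np.vstack([np.hstack(a[:2]),np.hstack(a[2:])]),(800,500)))"
```

```text
0 2.0583
bar [384.6 311.9  12. ] 1.624 [148.9  19.9]
bar [432.1 310.3  12. ] 1.655 [149.2  20.1]
bar [483.9 314.2  11.9] 1.644 [148.7  20.5]
bar [533.5 306.8  11.8] 1.628 [148.3  20.7]
1 3.625
low [506.3 -19.5  38.9] 1.748 [147.9  20.1]
low [553.4 -11.7  38.9] 1.744 [147.7  20.4]
low [611.1   1.9  38.8] 1.745 [147.5  21. ]
base [559.9 -11.3  17.1] 1.712 [257.8 210.1]
gr [524.   98.3  98.8] 1.719 [20.4 11.3]
gr [ 555.9 -126.6   98.7] 1.702 [21.4 11.2]
gr [563.  103.7  98.8] 1.714 [20.7 11.8]
gr [ 594.8 -121.    98.7] 1.725 [21.3 12.1]
stk [452.3  40.6  77. ] 1.619 [10.1  7.9]
stk [471.2 -91.   76.8] 1.748 [10.7  7.7]
stk [520.2  97.8  78.9] 1.743 [20.2  3.5]
stk [545.6 101.7  76.9] 0.154 [33.6 21. ]
stk [ 575.9 -124.    76.9] 0.14 [51.2 21.6]
stk [648.4  68.5  76.3] 0.064 [10.1  9.8]
stk [666.3 -63.2  76.5] 3.106 [10.4  8.8]
stk [723.  260.3  78.3] 1.745 [55.  29.7]
2 6.6417
low [613.9   2.2  39.1] 1.745 [147.4  20.1]
low [556.  -11.4  39.1] 1.747 [147.3  20.5]
low [509.  -19.2  39.1] 1.746 [147.4  20.9]
base [561.9 -11.1  17.3] 1.712 [257.9 209.9]
gr [ 598.3 -120.9   99. ] 1.685 [20.8 11.6]
gr [566.5 104.   99.2] 1.7 [21.3 11.5]
gr [ 559.1 -126.4   99.1] 1.712 [20.7 11.7]
gr [527.2  98.6  98.9] 1.724 [21.1 11.7]
stk [723.4 248.8  78.6] 2.864 [28.4 20.7]
stk [669.9 -63.   77. ] 1.624 [10.   7.8]
stk [651.2  68.6  77.1] 1.728 [10.7  7.7]
stk [ 578.4 -124.    77.1] 0.139 [51.4 20.9]
stk [545.8 101.5  77.3] 0.136 [51.9 21.6]
stk [473.8 -90.9  77. ] 0.059 [10.   9.8]
stk [455.8  40.6  77. ] 3.1 [11.7  8.8]
3 8.15
gr [ 463.8 -225.8   14.1] 3.111 [258.3  20.5]
gr [ 481.3 -275.    14.1] 0.0 [178.3  12.1]
gr [ 478.5 -395.7   14. ] 3.113 [178.2  12.7]
gr [ 475.8 -315.4   14.1] 3.116 [178.9  12. ]
gr [ 459.  -354.6   14.1] 0.001 [179.3  12.3]
```

View pics/m.png

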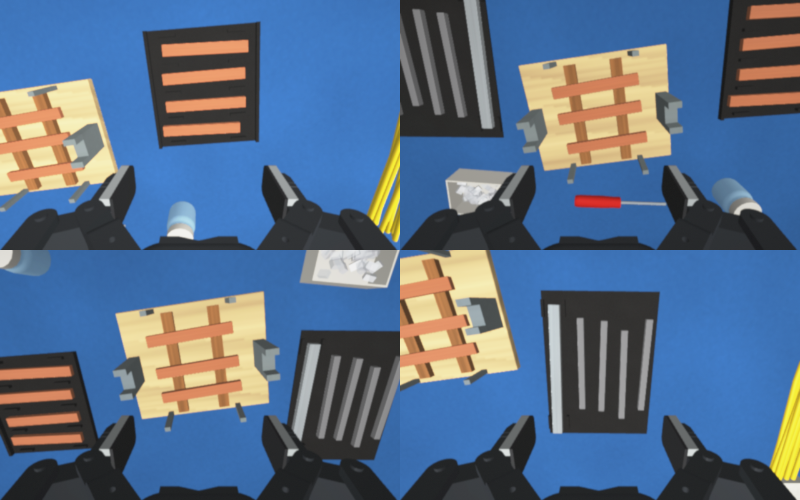

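```bash
cat >> h.py <<'E'
np.seterr(all='ignore')
C=np.array([561.0,-11.3]); YAW=.1407
def W(x,y): c,s=np.cos(YAW),np.sin(YAW); return C+[c*x-s*y,s*x+c*y]
def L(x,y): c,s=np.cos(YAW),np.sin(YAW); d=np.array([x,y])-C; return np.array([c*d[0]+s*d[1],-s*d[0]+c*d[1]])
H=185
def pick(x,y,a,z,opn,force):
    ctrl.gripper_to(opn); ctrl.move_ptp([x,y,110],Rz(a)); ctrl.move_l([x,y,z],vel=100); ctrl.gripper_to(0,force)
    s=sensors.read_state(); print("grip",round(s["grip_width"],1),round(s["grasp_force"],1)); ctrl.move_l([x,y,H],vel=250)
def place(lx,ly,da,z,width,slack=8):
    x,y=W(lx,ly); ctrl.move_ptp([x,y,H],Rz(YAW+da)); ctrl.move_l([x,y,z+25],vel=200); hit=ctrl.move_l([x,y,z],vel=40,threshold=6)
    s=sensors.read_state(); print("down",hit,np.round(s["eef_pos"],1),round(s["grip_width"],1))
    ctrl.gripper_to(width+slack); ctrl.move_l([x,y,H],vel=250); print("t",round(sensors.read_state()["t"],1))
E
python3 - <<'E'
from h import *
pick(479.8,-275,0.0,31,30,30); place(0,40,0,31-3+40+.5,12)
pick(474.4,-315.4,-.026,31,30,30); place(0,-40,0,31-3+40+.5,12)
x,y=W(30,0);ctrl.move_ptp([x,y,300],Rz(0)); ctrl.hold(.3); O=camO("wrist"); P,p=cloud("wrist"); save(p,"a1")
r=rects(P,grey(p),52,5,5,200,O); show("st",r)
for q in r: print(L(q[0]-1.4,q[1]),q[3]-YAW)
show("low",rects(P,copper(p),40,4,5,100,O))
E
```

```text
grip 10.8 31.6
down True [554.9  28.4  69.1] 11.0
t 14.8
grip 10.7 31.6
down True [566.1 -50.7  69.1] 10.9
t 21.6
st [566.6 -49.   51.1] 0.142 [178.6  11.9]
st [555.1  29.2  51.1] 0.14 [178.5  12.3]
[ -1.11844096 -37.94250554] 0.0008689330824342423
[-1.51031437 41.08020892] -0.0002604303120843088
low [624.2 -59.5  39.1] 1.7 [22.  19.8]
low [614.6  -1.7  39.1] 1.793 [69.3 22.4]
low [603.7  59.9  39.1] 1.745 [30.6 18.7]
low [566.4 -70.4  39.2] 1.753 [27.5 19.8]
low [554.8 -10.4  39.2] 1.741 [68.6 22. ]
low [545.6  48.8  39.1] 1.75 [24.9 19.3]
low [519.6 -77.7  39.1] 1.748 [28.5 20.3]
low [508.5 -16.6  39.1] 1.805 [69.5 24.2]
low [498.3  41.7  39.2] 1.751 [23.8 20. ]
```

View pics/a1.png

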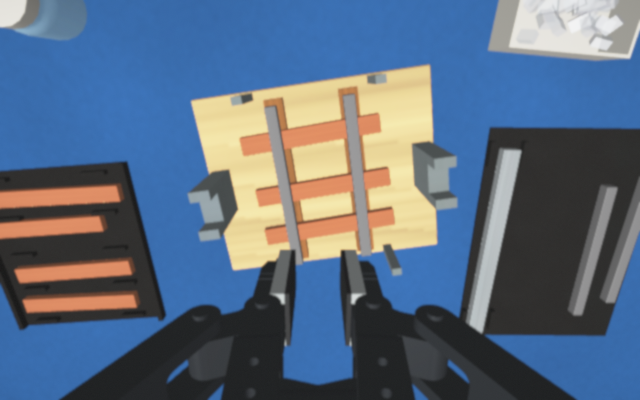

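Run:
```python
from h import *
ctrl.gripper_to(85);ctrl.move_ptp([430,305,300],Rz(np.pi)); ctrl.hold(.3); O=camO("wrist"); P,p=cloud("wrist"); save(p,"b1")
show("bar",rects(P,copper(p),13,5,12,200,O)); print(sensors.read_state()["t"])
```

```text
bar [384.3 312.   11.9] 1.624 [149.1  20. ]
bar [431.7 310.3  11.9] 1.654 [149.1  20.5]
bar [493.9 335.2  11.8] 1.646 [150.4  23.5]
bar [532.9 306.8  11.7] 1.629 [148.5  21.6]
25.6667
```

View pics/b1.png

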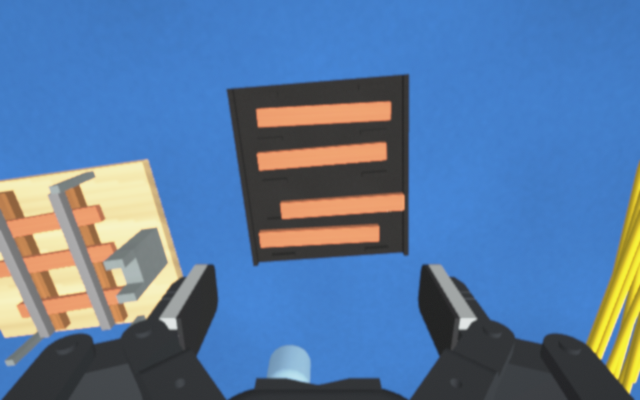

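Run:
```python
from h import *
z=29; hp=np.pi/2
pick(534.2+1.5,306.8,1.629,z,27,60); place(72,0,hp,z-3+52+.5,20)
pick(495.0,335.2,1.646,z,34,60); place(24,0,hp,z-3+52+.5,20)
x,y=W(30,0);ctrl.gripper_to(85);ctrl.move_ptp([x,y,300],Rz(0)); ctrl.hold(.3); O=camO("wrist"); P,p=cloud("wrist"); save(p,"a2")
for n,r in(("bar",rects(P,copper(p),62,4,5,200,O)),("st",rects(P,grey(p),52,4,5,60,O))):
  for q in r: print(n,L(q[0]-1.4,q[1]),q[2],q[3]-YAW,q[4:])
```

```text
grip 17.9 60.3
down True [631.7  -1.2  78.4] 18.0
t 32.8
grip 17.9 60.4
down True [584.2  -7.9  78.8] 18.2
t 39.7
bar [68.97672264  0.77667584] 61.08880564320488 1.5722962792528683 (147.6422882080078, 20.01776885986328)
bar [21.43505486  0.15062734] 61.10837058509517 1.570933589657345 (147.55029296875, 20.251523971557617)
st [ 83.20348886 -37.61594511] 51.163722776452474 1.46239930984577 (10.95147705078125, 9.698620796203613)
st [83.02970978 41.12210511] 51.046078068312 1.568197815815669 (11.976072311401367, 9.540663719177246)
st [ 43.3867925  -37.96857435] 51.12530746349981 -0.014928813668239699 (26.48579216003418, 11.577537536621094)
st [43.20847025 41.16218493] 51.18817467138366 0.007227846041000491 (26.66581916809082, 11.861894607543945)
st [   2.67795949 -105.57454585] 52.06475551287164 2.807086697897566 (51.97450256347656, 17.749662399291992)
st [-41.34440204 -37.92959773] 51.12947393117818 0.0055859739394530095 (97.69845581054688, 11.824003219604492)
st [  1.87995206 106.23612835] 52.43782111880303 0.31723471062832825 (52.06403350830078, 17.456050872802734)
st [-41.68261255  41.19518909] 51.191284663984504 -0.002562724752079415 (98.0354232788086, 12.16718578338623)
```

View pics/a2.png

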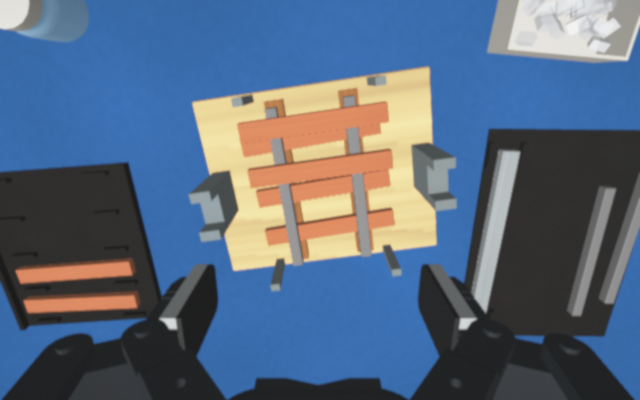

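Run:
```python
from h import *
z=29; hp=np.pi/2
ctrl.move_ptp([430,305,300],Rz(np.pi)); ctrl.hold(.3); O=camO("wrist"); P,p=cloud("wrist")
r=rects(P,copper(p),13,5,12,200,O); show("bar",r); r=[q for q in r if q[1]>200]; assert len(r)==2
r.sort(key=lambda q:-q[0])
for q,lx in zip(r,(-19,-67)):
    pick(q[0]+1.2,q[1],q[3],z,34,60); place(lx,-.4,hp,z-3+52+.5,20,7)
ctrl.gripper_to(85);ctrl.move_ptp([520,-310,300],Rz(0)); ctrl.hold(.3); O=camO("wrist"); P,p=cloud("wrist")
show("gr",[q for q in rects(P,grey(p),15,4,4,200,O) if q[4]>100])
x,y=W(30,0);ctrl.move_ptp([x,y,300],Rz(0)); ctrl.hold(.3); O=camO("wrist"); P,p=cloud("wrist"); save(p,"a3")
for n,r in(("bar",rects(P,copper(p),62,4,5,200,O)),("st",rects(P,grey(p),52,4,5,60,O))):
  for q in r: print(n,L(q[0]-1.4,q[1]),round(q[2],1),q[3]-YAW,q[4:])
```

```text
bar [384.3 312.   11.9] 1.624 [149.1  20.1]
bar [431.6 310.3  11.9] 1.655 [149.1  20.6]
grip 17.9 59.9
down True [541.7 -14.3  79.1] 18.2
t 51.9
grip 17.8 60.1
down True [494.2 -21.   79. ] 18.0
t 58.9
gr [ 463.7 -225.8   14.1] 3.111 [258.8  20.4]
gr [ 478.6 -395.7   14. ] 3.113 [179.2  12.6]
gr [ 459.4 -354.7   14. ] 0.001 [177.7  12.2]
bar [68.98453736  0.68039016] 61.1 1.5718973210768175 (147.50308227539062, 20.049772262573242)
bar [21.45082707  0.14795421] 61.1 1.5703772719503843 (147.34507751464844, 20.36096954345703)
bar [-21.19714204  -0.15600493] 61.1 1.572768307911328 (147.6946563720703, 20.847980499267578)
bar [-68.32594014  -0.24862952] 61.1 1.572858738875093 (147.43820190429688, 21.750850677490234)
st [ 83.27305622 -37.85552747] 51.1 1.4596566429941789 (10.977312088012695, 9.670575141906738)
st [83.12143738 41.10513713] 51.0 1.566368906581814 (11.992929458618164, 9.545639991760254)
st [ 43.32671715 -38.01190069] 51.0 -0.017733438546472594 (26.4953556060791, 11.595861434936523)
st [43.18174704 40.98917784] 51.1 -0.010681995513566439 (26.534116744995117, 12.000822067260742)
st [   2.661696   -105.51658524] 52.2 2.8042789271602953 (52.00705337524414, 18.05150032043457)
st [ -2.81391462 -37.92080231] 51.1 -0.006483988108247296 (20.73270606994629, 11.208029747009277)
st [  1.79695026 106.32950146] 52.7 0.29545048567515725 (51.62598419189453, 16.203182220458984)
st [-2.99605567 41.09420776] 51.2 -0.009861666996416385 (20.790273666381836, 11.639627456665039)
st [-48.84532217 -37.90767748] 51.2 0.013815091773527438 (24.27866554260254, 11.328923225402832)
st [-49.08786462  41.27126789] 51.2 -0.009568968947859857 (24.512853622436523, 11.826998710632324)
```

View pics/a3.png

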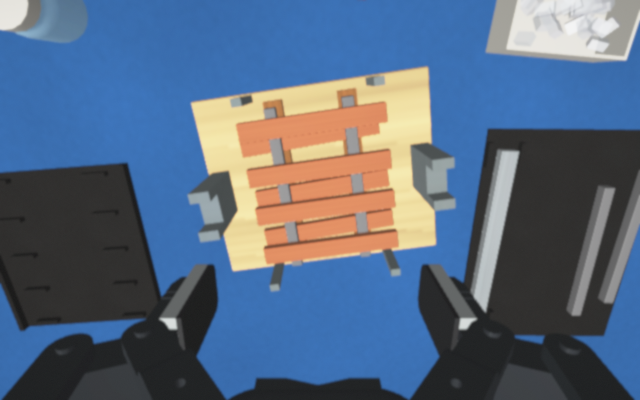

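Run:
```python
from h import *
z=31
pick(457.3,-356.7,0.0,z,30,30); place(.6,39,0,z-3+62+.5,12)
pick(476.4,-398,-.029,z,30,30); place(.6,-40.6,0,z-3+62+.5,12)
ctrl.gripper_to(85)
x,y=W(30,0);ctrl.move_ptp([x,y,300],Rz(0)); ctrl.hold(.3); O=camO("wrist"); P,p=cloud("wrist"); save(p,"a4")
for n,r in(("bar",rects(P,copper(p),62,4,5,200,O)),("st",rects(P,grey(p),74,4,4,200,O)),("ret",rects(P,grey(p),15,4,4,500,O))):
  for q in r: print(n,L(q[0]-1.4,q[1]),round(q[2],1),q[3]-YAW,q[4:])
ctrl.move_ptp([520,-310,300],Rz(0)); ctrl.hold(.3); O=camO("wrist"); P,p=cloud("wrist")
show("gr",rects(P,grey(p),15,4,4,200,O)); print(sensors.read_state()["t"])
```

```text
grip 10.6 31.6
down True [555.6  27.5  91.1] 11.0
t 70.0
grip 10.8 31.6
down True [566.8 -51.2  91.2] 10.8
t 77.1
bar [ 68.68694425 -59.58107854] 61.1 1.5698906291954429 (26.890348434448242, 19.26473617553711)
bar [68.9616622   1.08294275] 61.1 1.569500592609044 (67.93635559082031, 20.00521469116211)
bar [68.48665427 61.56237201] 61.1 1.5778377515595914 (25.984479904174805, 19.16852378845215)
bar [ 21.42399287 -59.88576825] 61.0 1.5663963288186635 (27.37630271911621, 19.83594512939453)
bar [21.39962262  1.1756898 ] 61.1 1.5734915392396094 (67.8226318359375, 20.164714813232422)
bar [21.31174385 61.28519274] 61.2 1.5735307709314177 (25.291950225830078, 19.427947998046875)
bar [-21.24164204 -60.09509784] 61.1 1.5691610811819507 (27.77097511291504, 20.48467254638672)
bar [-21.28527735   1.14501402] 61.1 1.5730399004082456 (67.87571716308594, 20.67283821105957)
bar [-21.33522377  61.11626234] 61.2 1.5530310468286406 (24.949329376220703, 20.053909301757812)
bar [-68.57893622 -60.16519625] 61.1 1.5386317509335026 (27.642162322998047, 21.22785758972168)
bar [-68.30418306   1.10622082] 61.2 1.5820878237642217 (67.87715148925781, 20.538719177246094)
bar [-68.70633188  61.01089595] 61.2 1.5799494219221857 (24.8244571685791, 21.20803451538086)
st [193.90981676 236.9062363 ] 74.7 2.101916262338755 (37.850425720214844, 11.13064193725586)
st [  0.18707493 -38.63704628] 73.1 0.00021759045882810413 (178.50953674316406, 11.816337585449219)
st [-0.28991784 40.12939796] 73.1 -0.0001951329311069283 (178.6971435546875, 12.240640640258789)
st [   0.23419392 -114.25653231] 76.9 0.005191143663091952 (50.40364074707031, 21.673595428466797)
st [ -0.63699058 115.04821509] 77.0 0.006188197885703989 (51.21881103515625, 22.35267448425293)
ret [-107.10162803 -199.26339281] 14.1 2.9710009340405805 (218.72055053710938, 22.218761444091797)
gr [ 463.8 -225.8   14.2] 3.111 [258.3  20.5]
80.2083
```

View pics/a4.png

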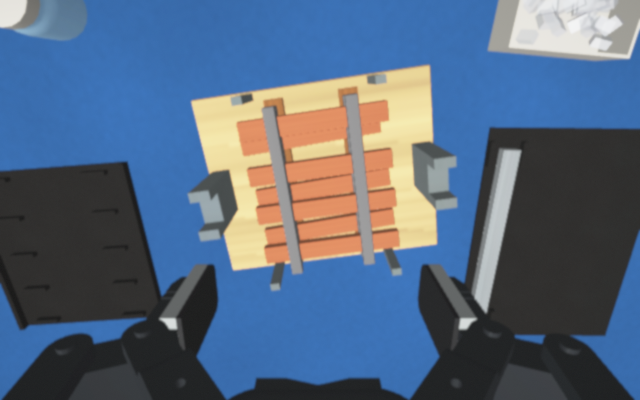

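Run:
```python
from h import *
z=31
pick(461.8,-226.6,-.031,z,40,80); place(2,0,np.pi/2,z-3+78+.5,20,6)
ctrl.gripper_to(85)
x,y=W(30,0);ctrl.move_ptp([x,y,300],Rz(0)); ctrl.hold(.3); O=camO("wrist"); P,p=cloud("wrist"); save(p,"a5")
for n,r in(("bar",rects(P,copper(p),62,4,5,200,O)),("st",rects(P,grey(p),74,4,3,200,O)),("ret",rects(P,grey(p),90,4,4,200,O))):
  for q in r: print(n,L(q[0]-1.5,q[1]),round(q[2],1),round(q[3]-YAW,3),q[4:])
```

```text
grip 17.4 78.6
down True [562.5 -10.9 107.3] 17.1
t 86.5
bar [ 68.73967971 -59.50409506] 61.0 1.569 (26.758092880249023, 19.65725326538086)
bar [68.86299182  1.14028865] 61.0 1.573 (67.90440368652344, 19.96282196044922)
bar [68.41783771 61.59982418] 61.1 1.568 (25.907352447509766, 19.280105590820312)
bar [ 21.27788711 -59.84692018] 61.1 1.574 (27.39021110534668, 19.853809356689453)
bar [21.29185303  1.15399422] 61.1 1.569 (67.874267578125, 20.276840209960938)
bar [21.3824761  61.26640176] 61.2 1.577 (25.16947364807129, 19.10932731628418)
bar [-27.75853824   1.29192623] 61.2 1.574 (67.6524429321289, 7.855653762817383)
bar [-68.49550901 -60.06628392] 61.2 1.558 (27.673383712768555, 21.038488388061523)
bar [-68.39368458   1.13799177] 61.1 1.58 (67.9045181274414, 21.18158531188965)
bar [-68.75739455  60.91843398] 61.2 1.566 (24.7989501953125, 21.29172134399414)
st [193.99578547 235.87168899] 73.6 2.116 (37.933135986328125, 10.475274085998535)
st [ 47.65608532 -38.59344785] 73.0 0.002 (83.423095703125, 11.854736328125)
st [47.41885394 40.07046983] 73.0 -0.003 (82.98516845703125, 12.228865623474121)
st [-53.67873868 -38.58130167] 73.1 -0.002 (71.10856628417969, 11.725098609924316)
st [-53.92477485  40.11163193] 73.1 0.002 (71.53411865234375, 12.24962329864502)
ret [-8.35018123  3.2292273 ] 89.1 1.568 (257.7588195800781, 34.72709655761719)
```

View pics/a5.png

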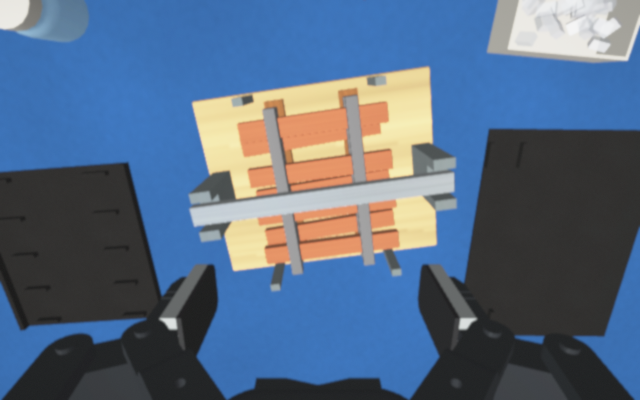

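Run:
```python
from h import *
def meas():
    O=camO("wrist"); P,p=cloud("wrist"); q=P[(abs(P[...,2]-89.5)<3.5)]; q=O+(q-O)*((90-O[2])/(q[:,2]-O[2]))[:,None]
    c,s=np.cos(YAW),np.sin(YAW); d=q[:,:2]-C; l=np.c_[d@[c,s],d@[-s,c]]
    m=l[(abs(l[:,0])<7)&(abs(l[:,1])<150)]; n=l[(abs(l[:,1])<95)&(abs(l[:,0])<25)]
    print("y ends",np.percentile(m[:,1],[.3,50,99.7]),"x",np.percentile(n[:,0],[1,50,99]))
    show("chk",rects(P,grey(p),100,5,5,30,O)); 
meas()
x,y=W(-30,0);ctrl.move_ptp([x,y,300],Rz(np.pi)); ctrl.hold(.3); meas()
```

```text
y ends [-125.72168712   -0.75036858  131.16722296] x [-10.48298921  -0.31533428   9.63566678]
chk [ 598.3 -120.7   99. ] 1.692 [20.  11.2]
chk [566.2 104.3  99.1] 1.707 [21.  11.2]
chk [ 559.2 -126.5   98.9] 1.714 [20.  11.8]
chk [527.1  98.8  99. ] 1.704 [21.1 11.6]
y ends [-125.5899918     6.19391112  131.0134765 ] x [-13.17645158  -3.29847427   6.83570902]
chk [524.1  98.5  98.9] 1.717 [20.3 11. ]
chk [ 556.1 -126.7   98.7] 1.709 [21.1 11.2]
chk [563.2 103.9  98.9] 1.705 [20.7 11.6]
chk [ 595.3 -121.1   98.7] 1.724 [21.2 11.5]
```

```bash
python3 - <<'E'
from h import *
z=107; x,y=W(1.5,0); R=Rz(YAW+np.pi/2)
ctrl.gripper_to(30); ctrl.move_ptp([x,y,H],R); ctrl.move_l([x,y,z],vel=100); ctrl.gripper_to(0,80); ctrl.move_l([x,y,z+30],vel=100)
place(3.5,-2.7,np.pi/2,z-.3,20,6)
def meas():
    O=camO("wrist"); P,p=cloud("wrist"); q=P[(abs(P[...,2]-89.5)<3.5)]; q=O+(q-O)*((90-O[2])/(q[:,2]-O[2]))[:,None]
    c,s=np.cos(YAW),np.sin(YAW); d=q[:,:2]-C; l=np.c_[d@[c,s],d@[-s,c]]
    m=l[(abs(l[:,0])<7)&(abs(l[:,1])<150)]; n=l[(abs(l[:,1])<95)&(abs(l[:,0])<25)]
    print("y ends",np.percentile(m[:,1],[.3,50,99.7]),"x",np.percentile(n[:,0],[1,50,99]),np.median(q[:,2]))
    return P,p,O
ctrl.gripper_to(85)
x,y=W(-30,0);ctrl.move_ptp([x,y,300],Rz(np.pi)); ctrl.hold(.3); meas()
x,y=W(30,0);ctrl.move_ptp([x,y,300],Rz(0)); ctrl.hold(.3); P,p,O=meas(); save(p,"a6")
for n,r in(("bar",rects(P,copper(p),62,4,5,200,O)),("st",rects(P,grey(p),74,4,3,200,O))):
  for q in r: print(n,L(q[0]-1.5,q[1]).round(1),round(q[2],1),round(q[3]-YAW,3))
t,_=optics.grab_frame("top"); save(t,"top9"); print(sensors.read_state()["t"])
E
python3 -c "
import cv2,numpy as np
cv2.imwrite('pics/f.png',cv2.resize(np.hstack([cv2.imread('pics/a6.png'),cv2.imread('pics/top9.png')]),(800,250)))"
```

```text
down True [564.6 -13.4 108.4] 17.2
t 97.6
y ends [-127.8266399     3.66025349  128.86445784] x [-11.15932281  -1.3099734    8.83028942] 90.0
y ends [-128.65256535   -3.24097631  128.91993689] x [-8.46683036  1.73814527 11.73098554] 90.0
bar [ 68.6 -59.5] 61.0 1.571
bar [68.9  1.1] 61.1 1.573
bar [68.4 61.6] 61.1 1.568
bar [ 21.3 -59.9] 61.0 1.577
bar [21.3  1.2] 61.2 1.572
bar [21.4 61.3] 61.2 1.575
bar [-26.6 -60.1] 61.2 1.572
bar [-26.7   1.2] 61.2 1.573
bar [-68.6 -60. ] 61.2 1.575
bar [-68.2   1.2] 61.1 1.583
bar [-68.5  60.9] 61.2 1.562
st [194.2 236.3] 74.0 2.129
st [ 48.7 -38.6] 73.1 0.004
st [48.5 40.1] 73.1 -0.003
st [-52.6 -38.6] 73.2 -0.002
st [-52.8  40.1] 73.2 0.002
102.95
```

View pics/f.png

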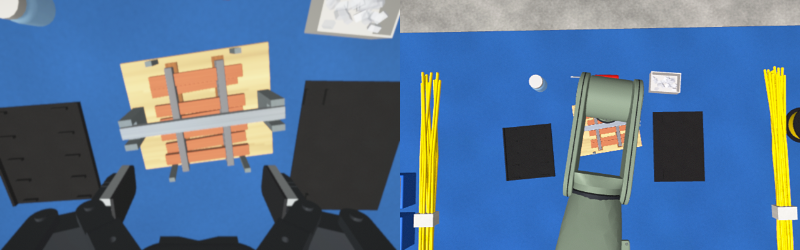

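The last pictures show the retainer in its saddles, centred to within about 0.5 mm, with all the layers in place and both mats empty.

```bash
python3 -c "
from h import *
ctrl.hold(.5); print(ctrl.finish_job())"
```

```text
the job is handed in; nothing more can be done
None
```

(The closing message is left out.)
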